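Set up the stencilling station

TASK

Get the stencilling station ready: slide the white painting panel across the board, without picking it up, until it is snug against both metal strips, and only then lower the blue stencil plate over the two pins until it lies flush on the panel. Open every colour jar that still has its stopper, rocking the stopper side to side as you raise it so that the jar stays down in its well and does not come up with it, and put the stoppers in the grey tray. Leave everything else on the table alone.

Things in the scene. Friction and masses are not known exactly. Their poses are not given: they have to be found in the camera images.
- board: registration board, plywood 240 x 190 x 12 mm, fixed; origin at the centre of its underside, x along the 240 mm towards the pins, y along the 190 mm. Two aluminium stop strips, 4 mm high: the far one's panel edge at x = +75 mm, the left one's at y = +47.5 mm (from x = -50 to +75). Two steel pins stand in the far strip
- panel_home (a point): point on the board's top where the middle of the panel's underside lies when the panel is right home against both strips: (20, 0, 12) mm in the board's frame, axes as the board's
- pin0 (a point): tip of the pin at (95, -40) mm on the board; pins are 8 mm thick, stand 23 mm above the far strip, the last 5 mm tapering; the tip is 39 mm above the table
- pin1 (a point): tip of the other pin, at (95, +40) mm on the board
- panel: white painting panel, 110 x 95 x 4 mm, 70 g, loose on the board, short of the strips; origin at the centre of its underside, x along the 110 mm, to end along the board's x. Fingertips pressed on its top with a few newtons drag it; when it meets a strip they slip
- plate: blue stencil plate, 170 x 120 x 4 mm, 280 g, on the table; origin at the centre of its underside, x along the 170 mm towards its two 10 mm pin holes. Bar handle in its middle, 70 mm along x, 14 mm thick along y, 4 to 38 mm above the underside. Down on the pins its origin is at (30, 0, 16) mm in the board's frame, axes as the board's
- hole0 (a point): centre of the pin hole at (65, -40) mm on the plate, on its underside; it goes over pin0
- hole1 (a point): centre of the pin hole at (65, +40) mm on the plate, on its underside; it goes over pin1
- rack: pale wooden jar rack, a 180 x 180 x 54 mm block fixed on the table, with four round wells 64 mm wide and 46 mm deep at (+-44, +-44) mm; origin at the centre of its underside; the floor of the wells is 8 mm up
- tray: low grey tray for the stoppers, loose, 110 x 210 mm outside, walls 20 mm high and 4 mm thick, floor 4 mm thick; origin at the centre of its underside, x along the 110 mm
- jar1: red stoneware jar, 62 mm wide and 88 mm high, 380 g, standing loose in a well of the rack; mouth up, 43 mm wide inside at the neck and 51 mm outside; origin at the centre of its underside. Pulled straight up, a seated stopper brings the jar up with it. A jar whose stopper is absent is already open
- jar2: yellow stoneware jar, 62 mm wide and 88 mm high, 380 g, standing loose in a well of the rack; mouth up, 43 mm wide inside at the neck and 51 mm outside; origin at the centre of its underside. Pulled straight up, a seated stopper brings the jar up with it. A jar whose stopper is absent is already open
- jar3: green stoneware jar, 62 mm wide and 88 mm high, 380 g, standing loose in a well of the rack; mouth up, 43 mm wide inside at the neck and 51 mm outside; origin at the centre of its underside. Pulled straight up, a seated stopper brings the jar up with it. A jar whose stopper is absent is already open
- jar4: blue stoneware jar, 62 mm wide and 88 mm high, 380 g, standing loose in a well of the rack; mouth up, 43 mm wide inside at the neck and 51 mm outside; origin at the centre of its underside. Pulled straight up, a seated stopper brings the jar up with it. A jar whose stopper is absent is already open
- cork1: jar1's stopper, 67 mm, 60 g: tapered cork, 29 to 39 mm wide, 39 mm long, under a six-sided wood head 42 mm over flats (one pair faces +-y), 28 mm high. Origin at its middle, z to the head; seated, 88 mm above the jar's underside, head 5 mm above the rim. Neck ribs grip its groove 8 mm below the rim; rocked 0.15 rad each way about there, rising 1-2 mm a stroke, it is free after 10 mm. None if absent
- cork2: jar2's stopper, 67 mm, 60 g: tapered cork, 29 to 39 mm wide, 39 mm long, under a six-sided wood head 42 mm over flats (one pair faces +-y), 28 mm high. Origin at its middle, z to the head; seated, 88 mm above the jar's underside, head 5 mm above the rim. Neck ribs grip its groove 8 mm below the rim; rocked 0.15 rad each way about there, rising 1-2 mm a stroke, it is free after 10 mm. None if absent
- cork3: jar3's stopper, 67 mm, 60 g: tapered cork, 29 to 39 mm wide, 39 mm long, under a six-sided wood head 42 mm over flats (one pair faces +-y), 28 mm high. Origin at its middle, z to the head; seated, 88 mm above the jar's underside, head 5 mm above the rim. Neck ribs grip its groove 8 mm below the rim; rocked 0.15 rad each way about there, rising 1-2 mm a stroke, it is free after 10 mm. None if absent
- cork4: jar4's stopper, 67 mm, 60 g: tapered cork, 29 to 39 mm wide, 39 mm long, under a six-sided wood head 42 mm over flats (one pair faces +-y), 28 mm high. Origin at its middle, z to the head; seated, 88 mm above the jar's underside, head 5 mm above the rim. Neck ribs grip its groove 8 mm below the rim; rocked 0.15 rad each way about there, rising 1-2 mm a stroke, it is free after 10 mm. None if absent
- glue: white glue bottle with a red cap, 48 mm wide, 140 mm high; a bystander, to be left alone; origin at the centre of its underside
- varnish: white varnish jar with a black lid, 70 mm wide, 75 mm high; a bystander, to be left alone; origin at the centre of its underside
- tumbler: violet tumbler, 72 mm wide, 110 mm high; a bystander, to be left alone; origin at the centre of its underside
- pink: small pink paint bottle, 32 mm wide, 80 mm high; a bystander, to be left alone; origin at the centre of its underside
- orange: small orange paint bottle, 32 mm wide, 80 mm high; a bystander, to be left alone; origin at the centre of its underside
- tape: red box of 90 x 50 x 25 mm; a bystander, to be left alone; origin at the centre of its underside

How it is judged:
On the way, in this order (a step that is already met when the one before it is completed fails the run):
1. the panel lies snug against both strips of the board (x of panel in the frame of panel_home between -0.004 and 0.004 m and y of panel in the frame of panel_home between -0.004 and 0.004 m and z of panel in the frame of panel_home below 0.003 m and angle between the x axis of panel and the x axis of board, either way round below 0.05 rad), for 0.2 s.
2. the stencil plate is down over both pins, flush on the panel (horizontal distance between hole0 and pin0 below 0.004 m and horizontal distance between hole1 and pin1 below 0.004 m and z of plate in the frame of board below 0.0185 m and angle between plate's own z axis and vertical below 0.025 rad), for 0.2 s.
At the end, for the whole second after the job is handed in: Panel flat, within 4 mm of home and 0.05 rad of square; plate over both pins, within 2.5 mm of the panel's top and 0.025 rad of level; every stopper at rest in the tray (middle within its outline, under 60 mm up); every jar within 4 mm of its well's floor and 0.1 rad of upright (all of step 1 and all of step 2 and linear speed of each of plate, cork1, cork2, cork3, cork4 below 0.02 m/s and x of cork1 in the frame of tray between -0.055 and 0.055 m and y of cork1 in the frame of tray between -0.105 and 0.105 m and z of each of cork1, cork2, cork3, cork4 in the frame of tray below 0.06 m and z of each of jar1, jar2, jar3, jar4 in the frame of rack below 0.012 m and angle between each of jar1, jar2, jar3, jar4's own z axis and vertical below 0.1 rad and x of cork2 in the frame of tray between -0.055 and 0.055 m and y of cork2 in the frame of tray between -0.105 and 0.105 m and x of cork3 in the frame of tray between -0.055 and 0.055 m and y of cork3 in the frame of tray between -0.105 and 0.105 m and x of cork4 in the frame of tray between -0.055 and 0.055 m and y of cork4 in the frame of tray between -0.105 and 0.105 m); the robot touches nothing.
It fails at once if a jar is lifted more than 10 mm off the floor of its well or tipped more than 0.2 rad (z of any of jar1, jar2, jar3, jar4 in the frame of rack above 0.018 m or angle between any of jar1, jar2, jar3, jar4's own z axis and vertical above 0.2 rad).
It fails at once if the panel is picked up (more than 20 mm off the board) (z of panel in the frame of board above 0.032 m).
It fails at once if a bystander is pushed more than 40 mm or tipped over (distance of any of glue, varnish, tumbler, pink, orange, tape from where it was at the start of the episode above 0.04 m or angle between any of glue, varnish, tumbler, pink, orange, tape's own z axis and vertical above 0.5 rad).
Of cork1, cork2, cork3, cork4 only 3 to 4 are there at a start; the rules pass over those that are not, and their reading is None.
At some moment in a run one of plate, tray may be knocked a few centimetres aside while the robot is not near it.
Once in a run the grip may slacken for a moment while it holds something.
It also fails if it takes over 210 s, if anything falls off the work surface, if the arm or the gripper's body presses on something with over 40 N, if the wrist force passes 120 N, or if a joint passes its speed limit or range.

ROBOT

A 6-joint arm with a two-finger parallel gripper is mounted at the origin on the work surface. World frame = base frame: x ahead of the robot, y to its left, z up, the work surface at z = 0. Lengths are in m, angles in rad, forces in N, time in s.
With the tool pointing down it reaches from about 0.375 to 0.925 m from the base axis. Payload 5.7 kg.
Tool frame: the origin (TCP) lies between the finger pads; the fingertips stand 19 mm ahead of it and the grasp point (between the pads) is the TCP (nose_length is the z of the fingertips in the tool frame, in m); z points along the fingers, y is the line along which they close (so a half turn about z gives the same grasp; the last joint's range is limited). The gripper opens to 85 mm and grips with 20 to 120 N. Pads are 22 mm wide; open, the fingers measure 114 mm over their backs; the gripper's body (76 mm by 85 mm) begins 54 mm behind the grasp point. The pads swing forward as they close: fully open they stand 13 mm farther back than shut.
Start: joints at [1.027, 0.359, 1.51, -0, 1.272, -0.115], TCP at [0.249, 0.546, 0.25] pointing down, gripper open.
Joint ranges: [-2.97, 2.97], [-1.01, 2.36], [0.21, 2.38], [-0.96, 4.11], [0.2, 2.71], [-2.98, 2.98]. Speed limits (rad/s): [2.39, 2.39, 3.14, 3.14, 3.14, 3.14].

INTERFACE

Orientations are given as a unit quaternion [w, x, y, z].
In Python, from cell import * gives the robot as it stands. The module is installed in compiled form; this text tells all that it offers. Calls block until the motion is done:
- move_ptp(position, orientation): joint-space move of the TCP to a pose.
- line_to(position, attitude=None, v=0.15, guard=None): straight line of the TCP; attitude=None keeps the orientation; v is the mean speed in m/s. With guard (N) it stops when the force on the tool has changed by that much, and returns True; else False.
- move_j(angles): joint-space move.
- move_gripper(opening): opening from 0.0 (shut) to 1.0 (fully open); the grip force is fixed at half the most; returns when the fingers have stopped.
- dwell(seconds).
- inverse_kinematics(position, orientation): joint angles nearest the present ones, or None.
- read_camera(name): name is "scene" or "top"; returns the picture (384x512x3 uint8, red, green, blue); there is no depth.
- camera_model(name): a dict with "fx", "fy", "cx", "cy" (pixels), "R" (3x3) and "t" (3): a world point X has camera coordinates R X + t. Camera axes: x right, y down, z forward; pixel columns grow to the right and rows downward; lengths in m; the calibration is good to about 2 mm. A picture is of the moment at which its call begins. camera_model takes no time and is no camera call.
A pose or a line that the arm cannot do raises MotionError and nothing moves.
- finish_job(): hands the job in; it is judged then, once.
Readings, each from a call of its own:
- get_time_s(): time.
- get_joint_positions(): joint angles.
- get_dq(): joint speeds.
- get_joint_torque(): joint torques, N m.
- get_tcp_pos(): TCP position.
- get_tool_rot(): TCP orientation.
- get_ft_force(): force on the tool from outside, world axes, zero at the start.
- get_torque(): the same for the moment, N m.
- get_width(): opening from 0.0 (shut) to 1.0 (fully open).
- get_grasp_force(): force on a finger pad.
Only numpy, scipy, OpenCV 4.12 (cv2) and the standard library are available. Lean on these libraries where they do the work, as an engineer would, in place of code of your own. Each camera call takes 0.05 s, during which the arm holds its last target. There are 200 camera calls.

## Working session

There is one attempt and no reset: what is moved stays moved. The work goes in short steps, each a Python script; the robot and the scene stay as the last script left them, time stands still between calls to the robot, and variables do not carry over. Pictures are saved under pics/ and viewed, at most 14 in all, crops included, and the job is handed in when it is done.

```bash
mkdir -p pics; python3 - <<'E'
from cell import *
import cv2,numpy as np
for n in("scene","top"):
    im=read_camera(n); cv2.imwrite(f"pics/{n}0.png",cv2.resize(im[:,:,::-1],(800,600),interpolation=cv2.INTER_CUBIC))
    np.save(f"pics/{n}0.npy",im)
    c=camera_model(n); R=np.array(c["R"]);print(n,c["fx"],c["fy"],c["cx"],c["cy"],R.round(3).tolist(),(-R.T@np.array(c["t"])).round(3))
print(get_tool_rot(),get_time_s(),get_width())
E
```

```text
scene 461.34712970576504 461.34712970576504 258.01553501461626 190.4938258332764 [[-0.648, 0.761, -0.023], [0.484, 0.388, -0.784], [-0.588, -0.519, -0.62]] [1.234 0.645 0.859]
top 409.23987256504597 409.23987256504597 257.6630836951311 190.89926030596436 [[-0.028, -1.0, 0.003], [-0.987, 0.027, -0.161], [0.161, -0.007, -0.987]] [0.356 0.025 1.201]
[-2.65423978e-04  2.12782670e-01  9.77099197e-01 -7.90559439e-04] 0.1 1.0039754221242552
```

View pics/top0.png

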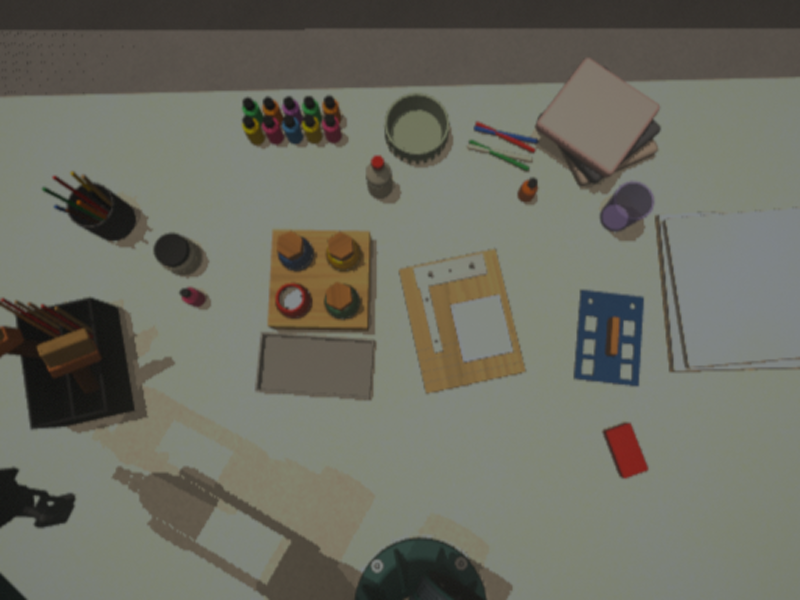

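View pics/scene0.png

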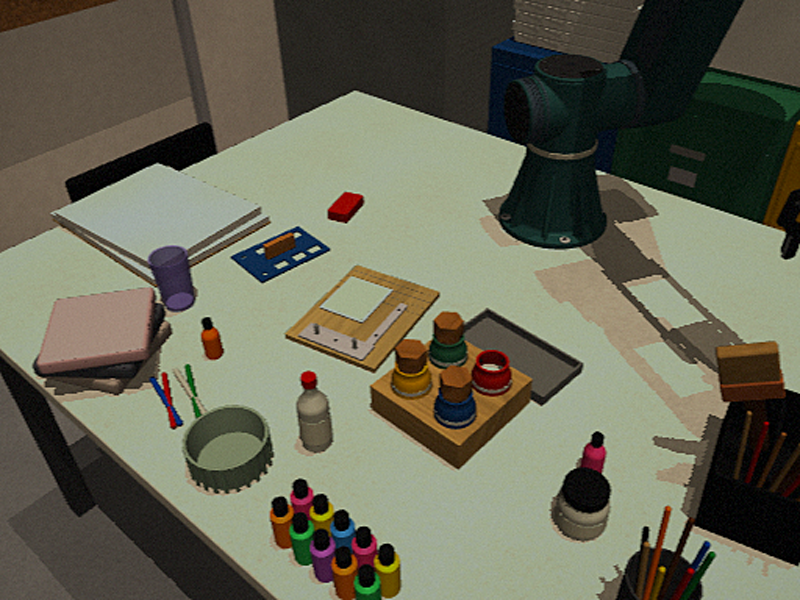

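The top view shows the rack at about (320,280) with the red jar open and stoppers on blue, yellow and green. The tray is at (317,365), the board at (462,320) with the panel short of the strips, and the plate at (610,337). I'll take close crops of both views to measure from.

```bash
cat > h.py <<'E'
from cell import *
import cv2,numpy as np
from scipy.optimize import least_squares
from scipy.spatial.transform import Rotation as Ro
def cm(n):
    c=camera_model(n);return np.array([[c["fx"],0,c["cx"]],[0,c["fy"],c["cy"]],[0,0,1]]),np.array(c["R"]),np.array(c["t"])
def proj(n,X):
    K,R,t=cm(n);p=(np.atleast_2d(X)@R.T+t)@K.T;return p[:,:2]/p[:,2:]
def unproj(n,uv,z):
    K,R,t=cm(n);uv=np.atleast_2d(uv);d=np.c_[uv,np.ones(len(uv))]@np.linalg.inv(K).T@R;C=-R.T@t
    return C+d*((z-C[2])/d[:,2])[:,None]
def tf(p,q):  # pose (x,y,yaw) applied to local points
    q=np.atleast_2d(np.array(q,float));c,s=np.cos(p[2]),np.sin(p[2])
    return np.c_[p[0]+c*q[:,0]-s*q[:,1],p[1]+s*q[:,0]+c*q[:,1],q[:,2]]
def fit(obs,p0): # obs: list of (cam, local points, pixels)
    f=lambda p:np.concatenate([(proj(n,tf(p,q))-uv).ravel() for n,q,uv in obs])
    r=least_squares(f,p0,loss="soft_l1");return r.x,np.abs(r.fun).max()
def down(yaw): # tool pointing down, tool y axis at world angle yaw+90deg, x at yaw
    q=(Ro.from_euler("z",yaw)*Ro.from_euler("x",np.pi)).as_quat();return [q[3],q[0],q[1],q[2]]
def crop(n,x0,y0,x1,y1,s,name,im=None):
    im=read_camera(n) if im is None else im
    c=cv2.resize(im[y0:y1,x0:x1,::-1],None,fx=s,fy=s,interpolation=cv2.INTER_CUBIC);c=cv2.convertScaleAbs(c,alpha=1.4);cv2.imwrite("pics/"+name,c)
E
python3 - <<'E'
from h import *
t=np.load("pics/top0.npy");s=np.load("pics/scene0.npy")
crop("top",250,150,420,260,4.7,"c1.png",t)
crop("scene",140,140,300,260,5,"c2.png",s)
crop("top",160,140,250,260,5,"c3.png",t)
E
```

```text
(no output)
```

View pics/c1.png

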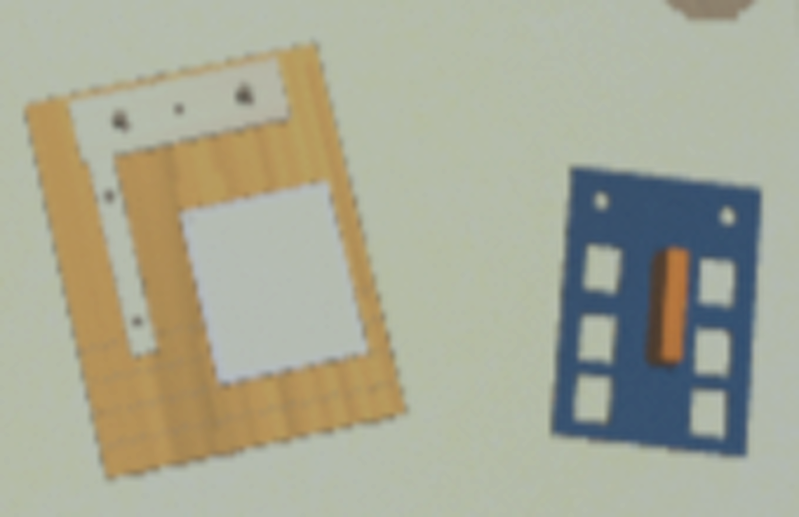

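View pics/c2.png

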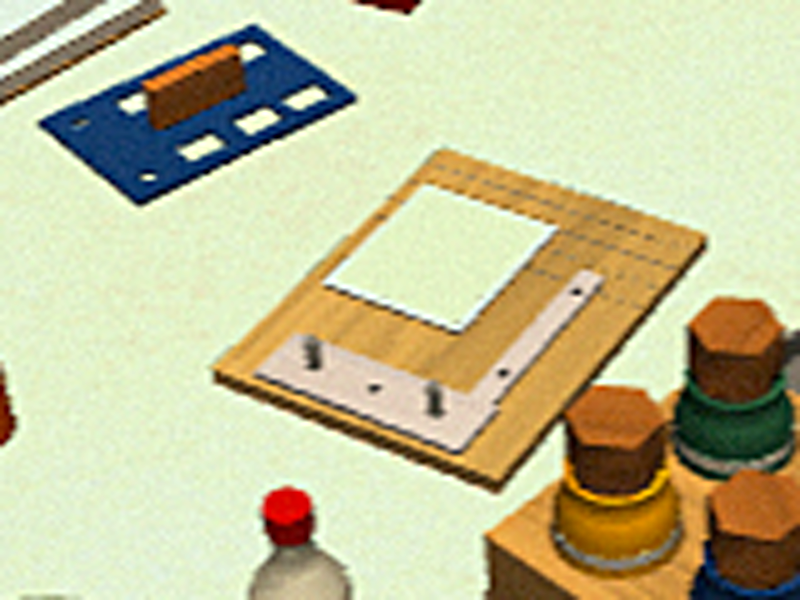

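View pics/c3.png

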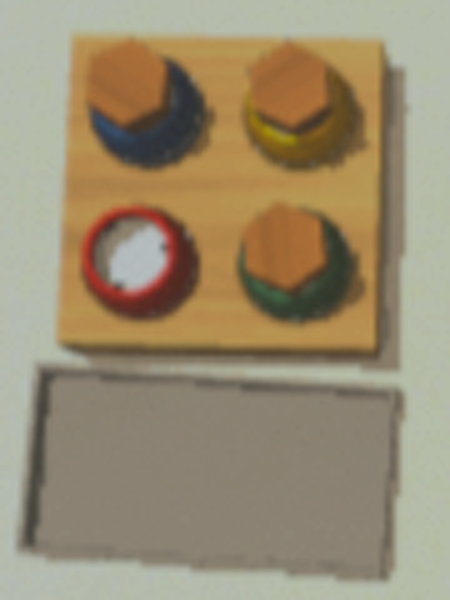

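Crop c1 gives the board corners (25,104), (318,43), (406,412), (107,478), the panel corners (180,212), (330,181), (366,352), (219,382) and the plate corners (572,167), (761,188), (745,456), (552,433). c2 shows the same items obliquely, with pin tips at (311,340) and (435,383). c3 gives the rack and tray corners and the hex heads at about (128,83), (288,84) and (284,247). Next I'll fit the poses.

```bash
cat > m.py <<'E'
from h import *
r1=lambda a:np.array([250,150])+(np.array(a)+.5)/4.7-.5
r2=lambda a:np.array([140,140])+(np.array(a)+.5)/5-.5
r3=lambda a:np.array([160,140])+(np.array(a)+.5)/5-.5
def C(a,b,z): return np.array([[a,b,z],[a,-b,z],[-a,-b,z],[-a,b,z]])
def show(name,q1,t,q2,s,p0):
    out=[]
    if t is not None: out.append(("top",q1,t))
    if s is not None: out.append(("scene",q2,s))
    for o in ([[x] for x in out]+([out] if len(out)>1 else [])):
        p,e=fit(o,p0);print(name,[x[0] for x in o],p.round(4),"err",e.round(2))
q=C(.12,.095,.012);show("board",q,r1([[25,104],[318,43],[406,412],[107,478]]),q,r2([[497,480],[216,372],[440,149],[706,237]]),[.55,-.15,.2])
q=C(.055,.0475,.016);show("panel",q,r1([[180,212],[330,181],[366,352],[219,382]]),q,r2([[462,331],[325,285],[425,183],[558,228]]),[.55,-.15,.2])
q=np.r_[C(.085,.06,.004),[[.065,.04,.004],[.065,-.04,.004]]];show("plate",q,r1([[572,167],[761,188],[745,456],[552,433],[601,200],[728,216]]),C(.085,.06,.004),r2([[141,206],[40,123],[257,25],[357,97]]),[.5,-.5,0])
show("pins",None,None,np.array([[.095,.04,.039],[.095,-.04,.039]]),r2([[435,383],[311,340]]),[.55,-.15,.2])
show("rack",C(.09,.09,.054),r3([[72,37],[384,42],[378,350],[58,343]]),None,None,[.55,.2,0])
show("tray",C(.055,.105,.02),r3([[40,368],[402,390],[388,578],[20,550]]),None,None,[.4,.2,0])
im=np.load("pics/top0.npy")[140:260,160:250]
big=cv2.resize(im,None,fx=5,fy=5,interpolation=cv2.INTER_CUBIC);hsv=cv2.cvtColor(big,cv2.COLOR_RGB2HSV)
for n,c in(("jar4",(128,83)),("jar2",(288,84)),("jar3",(284,247))):
    print(n,hsv[c[1],c[0]],"wood",hsv[190,150])
    lab=cv2.cvtColor(big,cv2.COLOR_RGB2LAB).astype(int);ref=np.median(lab[c[1]-15:c[1]+15,c[0]-15:c[0]+15].reshape(-1,3),axis=0)
    m=(np.abs(lab-ref)@[1,1,1]<22).astype(np.uint8)
    w=np.zeros_like(m);cv2.circle(w,c,52,1,-1);m&=w;m=cv2.morphologyEx(m,cv2.MORPH_OPEN,np.ones((7,7)))
    ct=max(cv2.findContours(m,cv2.RETR_EXTERNAL,cv2.CHAIN_APPROX_NONE)[0],key=cv2.contourArea)[:,0]
    P=unproj("top",r3(ct),.1295)[:,:2]
    def res(p):
        d=P-p[:2];a=p[2]+np.arange(6)*np.pi/3+np.pi/2
        return np.max(d@np.array([np.cos(a),np.sin(a)]),axis=1)-.021
    best=min((least_squares(res,[*P.mean(0),a],loss="soft_l1",f_scale=.001) for a in(-.4,-.2,0,.2,.4)),key=lambda r:r.cost)
    print(n,best.x.round(4),"rms",np.sqrt((best.fun**2).mean()).round(4), "area",cv2.contourArea(ct))
E
python3 m.py
```

```text
board ['top'] [ 0.5072 -0.0926  0.183 ] err 0.39
board ['scene'] [ 0.509  -0.0915  0.189 ] err 1.35
board ['top', 'scene'] [ 0.5077 -0.0923  0.1855] err 1.27
panel ['top'] [ 0.4901 -0.1287  0.1719] err 0.51
panel ['scene'] [ 0.4902 -0.1279  0.1978] err 0.31
panel ['top', 'scene'] [ 0.49   -0.1284  0.183 ] err 0.61
plate ['top'] [ 0.467  -0.3693 -0.1461] err 0.33
plate ['scene'] [ 0.4678 -0.3673 -0.1437] err 0.65
plate ['top', 'scene'] [ 0.467  -0.3689 -0.146 ] err 0.61
pins ['scene'] [ 0.5095 -0.093   0.2131] err 0.05
rack ['top'] [ 0.5844  0.1676 -0.042 ] err 0.5
tray ['top'] [ 0.4277  0.1791 -0.0958] err 0.96
jar4 [ 14 167 116] wood [ 18 147 125]
jar4 [ 0.6321  0.2112 -0.0486] rms 0.0009 area 4917.0
jar2 [ 14 166 115] wood [ 18 147 125]
jar2 [0.6275 0.1234 0.0309] rms 0.0011 area 4928.0
jar3 [ 14 171 115] wood [ 18 147 125]
jar3 [0.5404 0.127  0.1764] rms 0.0009 area 5068.5
```

```bash
cat > s1.py <<'E'
from h import *
B=np.array([.5077,-.0923,.185]);P=np.array([.490,-.1284])
c,s=np.cos(B[2]),np.sin(B[2]);ex=np.array([c,s]);ey=np.array([-s,c])
o=down(B[2]);home=B[:2]+.02*ex
move_gripper(.5)
move_ptp([*P,.12],o)
line_to([*P,.055],v=.1)
print("contact",line_to([*P,.02],v=.02,guard=4),get_tcp_pos(),get_ft_force())
z=get_tcp_pos()[2]-.0003
g=lambda a,b:np.array([*(home+a*ex+b*ey),z])
d=P-home;a0=d@ex
line_to(g(a0,.004),v=.04);print(get_tcp_pos(),get_ft_force())
line_to(g(.005,.006),v=.04);print(get_tcp_pos(),get_ft_force())
p=get_tcp_pos();line_to([p[0],p[1],.15],v=.1)
move_ptp([*(home-.0*ex+.25*ey),.25],o)
im=read_camera("top");np.save("pics/t1.npy",im);crop("top",250,150,420,260,4.7,"d1.png",im)
print(get_time_s(),get_ft_force())
E
python3 s1.py
```

```text
contact True [ 0.48996747 -0.12836369  0.03318086] [-0.9837529   0.52470165  6.6856793 ]
[ 0.48385621 -0.092605    0.03315501] [ 0.65526002 -0.82116386  6.55365113]
[ 0.529869   -0.08166691  0.03314821] [-3.81875673 -2.58232706 10.47102462]
9.875 [-0.46005357 -0.18125566 -0.7807537 ]
```

View pics/d1.png

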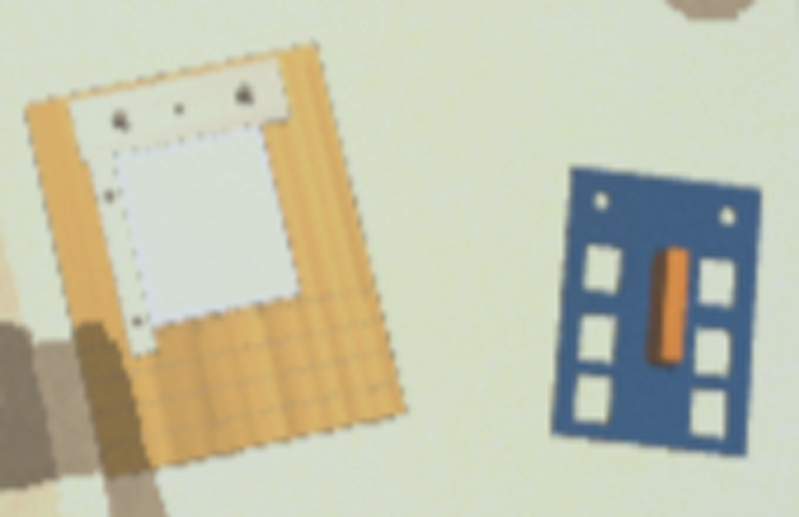

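The panel is snug in the strip corner, with its edges meeting both strips at (115,152), and the plate hasn't moved. Now I'll grip the plate and hover it over the pins.

```bash
cat > s2.py <<'E'
from h import *
B=np.array([.5077,-.0923,.185]);PL=np.array([.467,-.369,-.146])
o=down(PL[2])
move_gripper(.6)
move_ptp([*PL[:2],.15],o)
line_to([*PL[:2],.05],v=.1)
print("hit",line_to([*PL[:2],.027],v=.03,guard=6),get_tcp_pos())
move_gripper(0.0);print("w",get_width(),get_grasp_force())
line_to([*PL[:2],.10],v=.1);dwell(.3);print("w",get_width(),get_ft_force())
T=tf(B,[[.03,0,0]])[0,:2];o2=down(B[2])
move_ptp([*T,.10],o2);dwell(.3)
print(get_tcp_pos(),"w",get_width(),get_time_s())
t=read_camera("top");s=read_camera("scene");np.save("pics/t2.npy",t);np.save("pics/s2.npy",s)
crop("top",250,140,370,240,6,"e1.png",t);crop("scene",160,120,300,240,5,"e2.png",s)
E
python3 s2.py
```

```text
hit False [ 0.4670658  -0.36905557  0.02704598]
w 0.1544140811557238 59.22185182571411
w 0.15718151749439638 [ 0.09069642  0.67806553 -2.52227845]
[ 0.53722298 -0.08778103  0.09997014] w 0.15282315383152825 17.15
```

View pics/e1.png

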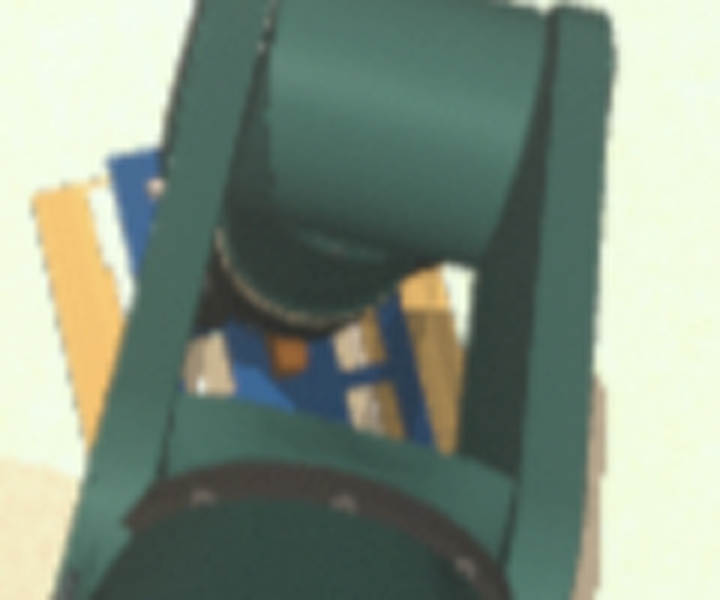

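View pics/e2.png

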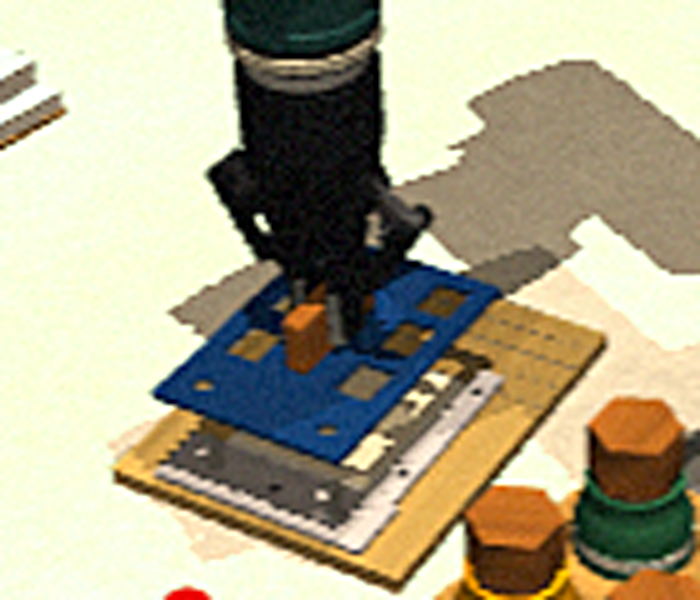

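The top view is blocked by the arm. In the scene crop the plate is level in the grip, with corners at (153,397), (345,461), (501,292) and holes at (204,386), (327,431). I'll compare the hole midpoint with the pin midpoint within that camera.

```bash
python3 - <<'E'
from h import *
r=lambda a:np.array([160,120])+(np.array(a)+.5)/5-.5
q=np.array([[.085,-.06,.077],[.085,.06,.077],[-.085,.06,.077],[.065,-.04,.077],[.065,.04,.077]])
px=r([[153,397],[345,461],[501,292],[204,386],[327,431]])
p,e=fit([("scene",q,px)],[.53,-.09,.18]);print(p.round(4),e)
print("hole mid",tf(p,[[.065,0,.073]]),"pins mid ~ .6023 -.0732; commanded", tf([.5372,-.0868,.185],[[.065,0,0]]))
p2,e=fit([("scene",q[3:],px[3:])],p);print("holes only",p2.round(4),tf(p2,[[.065,0,.073]]))
E
```

```text
[ 0.5391 -0.0852  0.198 ] 0.66864273950506
hole mid [[ 0.60284006 -0.07242358  0.073     ]] pins mid ~ .6023 -.0732; commanded [[ 0.60109086 -0.07484348  0.        ]]
holes only [ 0.5395 -0.0847  0.1788] [[ 0.60343786 -0.07313289  0.073     ]]
```

```bash
cat > s3.py <<'E'
from h import *
p=np.array(get_tcp_pos());p[:2]+=[-.0005,-.0003]
line_to([p[0],p[1],.070],v=.08)
for z in (.061,.056,.050,.0435):
    h=line_to([p[0],p[1],z],v=.02,guard=12);print(z,h,get_tcp_pos().round(4),get_ft_force().round(1),get_torque().round(2))
    if h:break
E
python3 s3.py
```

```text
0.061 False [ 0.5366 -0.0876  0.0609] [-0.6  0.4 -1.5] [-0.01 -0.01 -0.  ]
0.056 False [ 0.5365 -0.0876  0.0558] [ 0.3  0.3 -2.5] [0.05 0.01 0.04]
0.05 False [ 0.5365 -0.0876  0.0498] [ 0.7 -0.4 -2.6] [-0.02  0.03  0.05]
0.0435 False [ 0.5367 -0.0877  0.0434] [ 0.   0.4 -1.4] [-0.06 -0.06 -0.01]
```

```bash
cat > s4.py <<'E'
from h import *
p=np.array(get_tcp_pos())
print(line_to([p[0],p[1],.041],v=.01,guard=4),get_tcp_pos(),get_ft_force())
move_gripper(.5);dwell(.3)
line_to([p[0],p[1],.12],v=.1)
move_ptp([.50,.12,.30],down(0))
t=read_camera("top");s=read_camera("scene")
a=cv2.resize(t[145:245,250:340,::-1],None,fx=4.4,fy=4.4,interpolation=cv2.INTER_CUBIC);b=cv2.resize(s[150:250,170:260,::-1],None,fx=4.4,fy=4.4,interpolation=cv2.INTER_CUBIC)
cv2.imwrite("pics/f.png",cv2.convertScaleAbs(np.hstack([a,b]),alpha=1.4));print(get_time_s())
E
python3 s4.py
```

```text
True [ 0.53667102 -0.0877061   0.04338034] [-0.59367419 -0.61282522  4.4673614 ]
22.7
```

View pics/f.png

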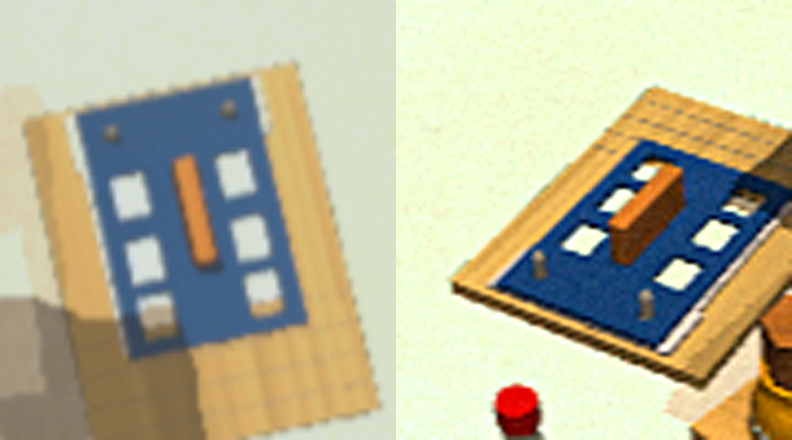

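The plate lies flush: both pins stand through it at (112,133) and (229,108) in the left half, and the panel shows through the cut-outs. Next I'll rock out the green stopper.

```bash
cat > k.py <<'E'
from h import *
H=.032
def pose(c,yaw,a,rise):
    R=Ro.from_euler("z",yaw)*Ro.from_euler("x",np.pi)*Ro.from_euler("x",a)
    z=R.apply([0,0,1]);p=np.array([*c,.088])-z*(H+rise);q=R.as_quat();return p,[q[3],q[0],q[1],q[2]]
def grab(c,yaw):
    o=down(yaw);move_gripper(.68)
    move_ptp([*c,.20],o);f0=get_ft_force()
    print("hit",line_to([*c,.120],v=.06,guard=5))
    move_gripper(0.);dwell(.2);print("w",get_width(),"df",(get_ft_force()-f0).round(1));return f0
def rock(c,yaw,f0,strokes=10,d=.0013,a=.15,r0=0.):
    s=1;r=r0
    for k in range(strokes):
        p,q=pose(c,yaw,s*a,r+d);line_to(p,q,v=.03);r+=d;s=-s
        print(k,round(r,4),"df",(get_ft_force()-f0).round(1),"w",round(get_width(),3))
    p,q=pose(c,yaw,0,r);line_to(p,q,v=.03);dwell(.2);print("up",(get_ft_force()-f0).round(2))
def tops(name):
    t=read_camera("top");s=read_camera("scene")
    a=cv2.resize(t[135:260,155:260,::-1],(420,500),interpolation=cv2.INTER_CUBIC);b=cv2.resize(s[180:310,230:375,::-1],None,fx=2.6,fy=3.85,interpolation=cv2.INTER_CUBIC)[:500]
    cv2.imwrite("pics/"+name,cv2.convertScaleAbs(np.hstack([a,b]),alpha=1.4))
E
python3 - <<'E'
from k import *
c=[.5395,.1263];y=.1764
f0=grab(c,y);rock(c,y,f0,4)
E
```

```text
hit False
w 0.4892373815134341 df [-0.9 -1.2  1.8]
0 0.0013 df [-0.4 -0.1 -3.6] w 0.49
1 0.0026 df [-0.1 -1.1 -0.4] w 0.49
2 0.0039 df [ 0.1  0.3 -1.4] w 0.495
3 0.0052 df [-0.3 -2.7  3.7] w 0.489
up [-0.2  -2.12  0.96]
```

```bash
python3 - <<'E'
from k import *
c=[.5395,.1263];y=.1764
f0=get_ft_force()
rock(c,y,f0,6,r0=.0052)
p=np.array(get_tcp_pos());line_to([p[0],p[1],p[2]+.006],v=.03);dwell(.4);print((get_ft_force()-f0).round(2),get_width(),get_time_s())
tops("g1.png")
E
```

```text
0 0.0065 df [-0.4  2.2 -1.3] w 0.493
1 0.0078 df [ 0.4  1.3 -1. ] w 0.488
2 0.0091 df [-0.6  2.4 -3. ] w 0.493
3 0.0104 df [ 0.9  1.8 -1.7] w 0.489
4 0.0117 df [-0.4  2.2 -2. ] w 0.491
5 0.013 df [ 0.9  1.8 -2.5] w 0.494
up [-0.38  2.72 -1.22]
[-0.01  1.88 -1.53] 0.4908503723888776 32.3333
```

View pics/g1.png

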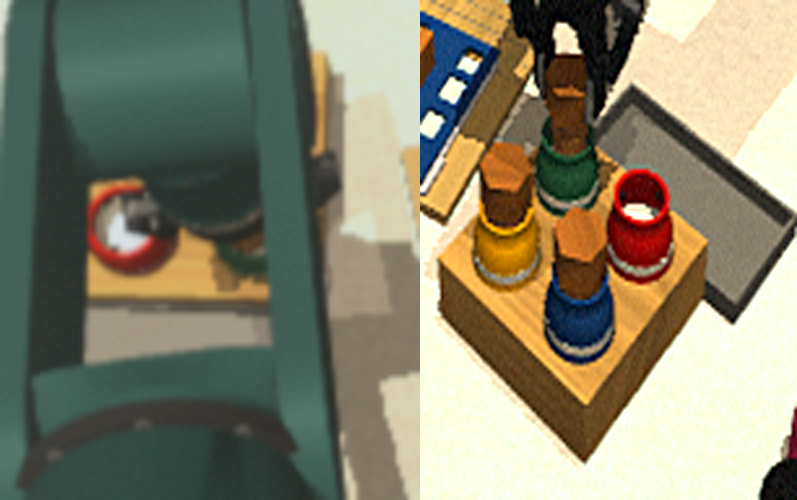

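The green jar has stayed in its well while its stopper rises at (565,100), and the tray hasn't moved. I'll lift this stopper, place it, and then rock the yellow one.

```bash
cat >> k.py <<'E'
TR=[.4277,.1791,-.0958]
def place(ly,TR=TR):
    p=np.array(get_tcp_pos());f=get_ft_force()
    line_to([p[0],p[1],p[2]+.008],v=.03);dwell(.2);d=(get_ft_force()-f)[2];print("dz",d)
    assert d>-3
    line_to([p[0],p[1],.225],v=.1);print("w",get_width())
    t=tf(TR,[[0,ly,0]])[0,:2];o=min((down(TR[2]+s*np.pi/2) for s in(1,-1)),key=lambda o:np.abs(np.array(inverse_kinematics([*t,.2],o))-get_joint_positions()).max())
    move_ptp([*t,.20],o);print("w",get_width())
    line_to([*t,.08],v=.1);print("touch",line_to([*t,.0605],v=.02,guard=2.5),get_tcp_pos()[2])
    p=get_tcp_pos();move_gripper(.65);dwell(.3);line_to([p[0],p[1],.20],v=.1);print("t",get_time_s())
def pull(c,y,name):
    f0=grab(c,y);rock(c,y,f0)
    p=np.array(get_tcp_pos());line_to([p[0],p[1],p[2]+.004],v=.03);dwell(.3);print((get_ft_force()-f0).round(2),get_width());tops(name)
E
python3 - <<'E'
from k import *
place(-.065)
pull([.627,.1226],.0309,"g2.png")
E
```

```text
dz -0.054624596908531275
w 0.4888737455524108
w 0.4921710826161834
touch True 0.06269824701794899
t 39.4417
hit False
w 0.48658277562079005 df [ 0.9 -2.9  2. ]
0 0.0013 df [ 1.4 -0.5 -1.3] w 0.483
1 0.0026 df [ 0.6 -2.3  4.3] w 0.486
2 0.0039 df [ 1.   1.3 -2.2] w 0.481
3 0.0052 df [ 1.6 -2.7  0.9] w 0.484
4 0.0065 df [ 1.7 -0.8  0.6] w 0.48
5 0.0078 df [ 1.8 -3.1  3.5] w 0.479
6 0.0091 df [ 1.2 -0.7 -1.1] w 0.479
7 0.0104 df [ 1.4 -2.5  0.4] w 0.481
8 0.0117 df [ 0.7 -0.   0.1] w 0.483
9 0.013 df [ 2.3 -1.6  0.5] w 0.484
up [ 1.29 -0.52 -0.79]
[ 0.71  0.11 -0.04] 0.4862305212601483
```

View pics/g2.png

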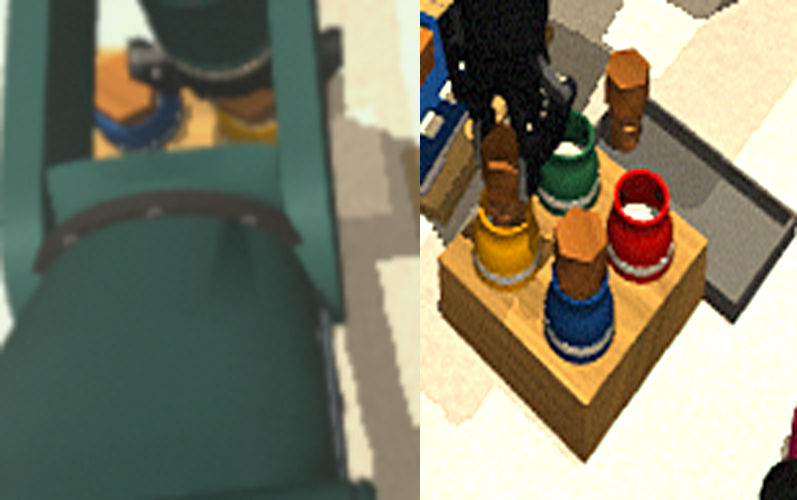

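The green stopper is standing in the tray at (628,100). The yellow one is out of its neck with its jar still down, and the tray hasn't moved.

```bash
python3 - <<'E'
from k import *
place(0.0)
pull([.6312,.2105],-.0486,"g3.png")
E
```

```text
dz -0.12106131427957179
w 0.4765187829996437
w 0.48162572834246725
touch True 0.06265959133615412
t 56.3667
hit False
w 0.4824741793147641 df [-2.4 -2.3  3.9]
0 0.0013 df [-0.1 -1.4 -4. ] w 0.485
1 0.0026 df [-1.7 -2.4  0.6] w 0.482
2 0.0039 df [-1.2 -0.7  0.9] w 0.482
3 0.0052 df [-1.4 -3.   5.7] w 0.483
4 0.0065 df [-0.1  0.1 -0.3] w 0.489
5 0.0078 df [-0.2 -2.4  1.4] w 0.485
6 0.0091 df [-1.  -0.3 -1.2] w 0.48
7 0.0104 df [ 0.9 -0.9  0.2] w 0.484
8 0.0117 df [-1.4 -0.  -0.7] w 0.481
9 0.013 df [ 0.4 -1.8 -0.1] w 0.483
up [-0.89  0.12 -0.57]
[-0.75 -1.11 -0.21] 0.4805784724939903
```

View pics/g3.png

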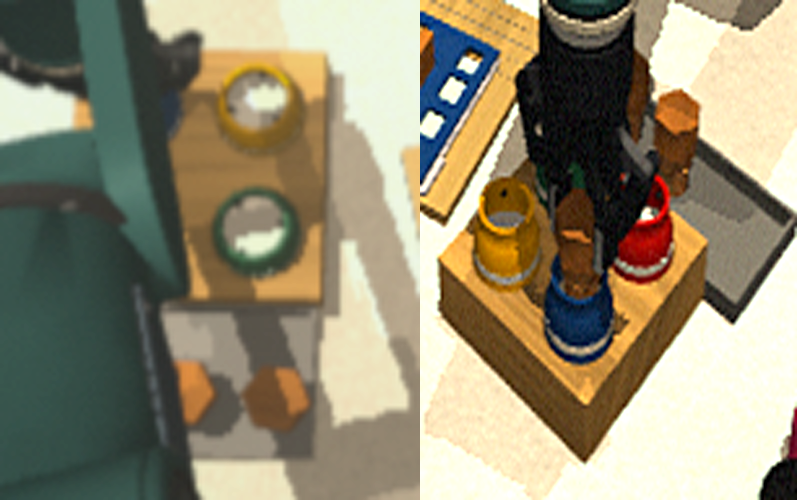

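Two stoppers are standing in the tray, at (275,398) and (195,390). The blue stopper is free, its jar is still seated, and the tray hasn't moved.

```bash
python3 - <<'E'
from k import *
place(.065)
move_ptp([.40,.35,.30],down(0));dwell(.5)
t=read_camera("top");s=read_camera("scene")
a=cv2.resize(t[130:265,150:350,::-1],(450,304),interpolation=cv2.INTER_CUBIC);b=cv2.resize(s[130:320,150:400,::-1],(350,304),interpolation=cv2.INTER_CUBIC)
cv2.imwrite("pics/fin.png",cv2.convertScaleAbs(np.hstack([a,b]),alpha=1.4));print(get_time_s())
E
```

```text
dz 0.13245805814741707
w 0.4852565644016257
w 0.4763588364362068
touch True 0.06277880255202001
t 73.425
75.5167
```

View pics/fin.png

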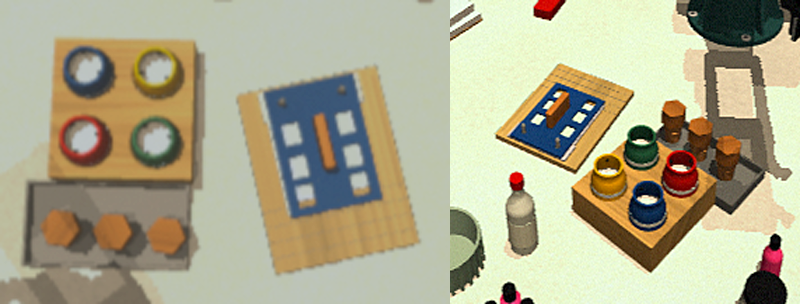

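All four jars are open and seated, three stoppers stand in the tray at (60,228), (113,232) and (167,236), and the plate is down over the pins at (282,102) and (343,88).

```bash
python3 -c "
from cell import *
print(finish_job())"
```

```text
the job is handed in; nothing more can be done
None
```

The job is handed in, with no verdict returned: the last pictures show the panel snug against both strips, the plate flush over both pins, and the green, yellow and blue jars open in their wells with their stoppers in the tray (the red jar was already open).

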